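# Emergency release of a centrifuge lid with the T-key

## Task

The centrifuge has lost its power with samples locked inside. Take the longer T-key from its stand, lower it down the emergency release shaft in the top of the machine until it sits on the square stem at the bottom, and turn it clockwise, seen from above, as far as it goes so that the lid lifts ajar. Then draw the key out and put it back upright in the stand without dropping it, leaving the small key and the other things on the bench where they are.

Things in the scene. Friction and masses are not known exactly. Their poses are not given: they have to be found in the camera images.
- centrifuge: White benchtop centrifuge, 280 (x) x 230 (y) x 146 mm, fixed. Origin: centre of its underside. Its front, with a dark sloping panel, faces own -x. The lid covers the rear 187 mm; before it lies a flat deck strip 50 mm wide, 130 mm above the bench, in which the release shaft opens, 75 mm to own -x and 70 mm to own +y of the origin, in a grey 50 mm square plate standing 2 mm proud.
- shaft_mouth (a point): Centre of the mouth of the release shaft, 132 mm above the bench. The shaft is a vertical round bore 31 mm in diameter, 80 mm deep down to the top of the stem and 106 mm down to its floor. Axes as those of the centrifuge.
- stem_top (a point): Centre of the top of the brass square stem on the shaft's axis, 52 mm above the bench. The stem is 14 mm square, its uppermost 5 mm tapering to 7 mm square, and stands 26 mm above the shaft's floor. It turns with the latch; this point's x axis lies along one side of the square.
- latch (a joint): Angle of the stem: 0 at its shut stop, where it starts and where the sides of the square lie along the centrifuge's x and y axes; it grows clockwise seen from above up to the open stop at 1.15 rad. It takes about 0.15 N m to turn and stays where it is left.
- lid (a joint): Opening angle of the centrifuge's lid about its rear edge: 0 shut, as it starts. It is lifted by the release stem alone and stays with it: lid = 0.12 x latch (rad), so 0.138 with the stem at its open stop, when the lid's front edge, 187 mm from the hinge, has risen by 26 mm.
- key: The longer T-key, steel, 0.25 kg, 161 mm high, upright in one of the stand's holes. Origin: centre of the socket's open lower end; z runs up the shank, x along the crossbar. Socket: eight-sided, 27.2 mm over corners, 26 mm high; its 16 mm square hole, 18 mm deep, has its sides along and across the bar and turns 0.16 rad on the stem before it bites. Shank 10 mm in diameter above it.
- key_bar (a point): Centre of the longer key's crossbar, 155 mm above the key's origin, with the key's axes (x along the bar). The bar is 90 mm long and 12 mm square in section. With the key fully home on the stem (its origin 18 mm below the stem's top) this point is 57 mm above the mouth of the shaft.
- stand: Grey plastic block, 75 (x) x 170 (y) x 85 mm, fixed, with two round upright holes for T-keys, 36 mm in diameter and 70 mm deep (floors 15 mm above the bench). Origin: centre of its underside.
- hole_0 (a point): Centre of the mouth of one hole of the stand, at its own -y side (45 mm from the middle), on the top face, 85 mm above the bench.
- hole_1 (a point): Centre of the mouth of the other hole, at own +y.
- small_key: Bystander: a smaller T-key, 119 mm high with a 60 mm crossbar 8 mm square, standing in the other hole of the stand. Origin: centre of its lower end.
- reagent: Bystander: amber bottle with white cap, 68 mm in diameter, 135 mm high, on the bench beyond the stand. Origin: centre of its underside.
- sample_jar: Bystander: small glass jar with red cap, 54 mm in diameter, 85 mm high, on the bench on the robot's side of the stand. Origin: centre of its underside.
There are look-alikes about, which are no part of the job. What is shaped like the key but blue or pink is not meant.

How it is judged:
By the outcome, as a careful person would: the job done as asked, in the order asked, and still so for the second after the job is handed in, with the robot touching nothing.
It also fails if it takes over 64 s, if anything falls off the work surface, if the arm or the gripper's body presses on something with over 40 N, if the wrist force passes 120 N, or if a joint passes its speed limit or range.

## Robot

A 6-joint arm with a two-finger parallel gripper is mounted at the origin on the work surface. World frame = base frame: x ahead of the robot, y to its left, z up, the work surface at z = 0. Lengths are in m, angles in rad, forces in N, time in s.
With the tool pointing down it reaches from about 0.225 to 0.875 m from the base axis. Payload 3.4 kg.
Tool frame: the origin (TCP) lies between the finger pads; the fingertips stand 8 mm ahead of it and the grasp point (between the pads) lies 11 mm behind it; z points along the fingers, y is the line along which they close (so a half turn about z gives the same grasp; the last joint's range is limited). The gripper opens to 85 mm and grips with 20 to 120 N. Pads are 22 mm wide; open, the fingers measure 114 mm over their backs; the gripper's body (76 mm by 85 mm) begins 54 mm behind the grasp point. The pads swing forward as they close: fully open they stand 13 mm farther back than shut.
Start: joints at [1.043, 0.276, 1.505, -0, 1.361, -0.121], TCP at [0.228, 0.528, 0.239] pointing down, gripper open.
Joint ranges: [-2.89, 2.89], [-0.75, 2.08], [0.22, 2.7], [-1.18, 4.32], [0.11, 2.71], [-2.7, 2.7]. Speed limits (rad/s): [2.57, 2.57, 3.14, 3.14, 3.14, 3.14].

## Interface

Orientations are given as a unit quaternion [w, x, y, z].
In Python, from rig import manip, optics, finder gives the robot as it stands.
- The arm moves only by the tool servo_tool, never from a script. Its argument "increments" is a list of rows, each a list of 7 numbers: the shift along the tool's x, y, z in cm, then the turn, a rotation vector about the tool's x, y, z in degrees, then the closure, from -1 (fully open) to 1 (shut). In form: [[x, y, z, rx, ry, rz, gripper], ...]. A call has exactly 5 rows; each row shifts and turns the commanded pose from where the row before left it, along the tool's axes as they then stand; what a row does not reach is not made up. A row lasts 1/10 s, in which the tool goes at most 50 mm and 8.59 degrees, less where a joint would pass 70% of its speed; a pose out of reach is approached as far as the arm can. A call is refused whole if a number of a shift passes 5 or a number of a turn 8.59, either way. A call with a gripper value outside its range is refused whole. The fingers move at their own pace and stop on an object; "squeeze" is the grip in N (left out, the last holds). Time passes only in rows, so rows that do not move let the fingers close, or fill a call up. It gives the time, the measured TCP pose, the force, the opening and the grip force at its end, in the units of the state.
- manip.get_state(): the state, without advancing time (a new reading comes with each control period).
- optics.get_image(name): name is "scene" or "top"; returns the picture (384x512x3 uint8, red, green, blue); there is no depth.
- optics.get_calibration(name): a dict with "fov_y" (degrees; the focal length in pixels is half the picture's height over the tangent of half this angle, whatever the lens; pixels are square), "cx", "cy" (the principal point, pixels), "world_to_cam" (4x4, takes a point from world to camera coordinates). Camera axes: x right, y down, z forward; pixel columns grow to the right and rows downward; lengths in m; the calibration is good to about 2 mm. A picture is of the moment at which its call begins. get_calibration takes no time and is no camera call.
- manip.sign_off(): hands the job in; it is judged then, once.
Trained networks look in the newest picture that a camera, given by its name, has taken for a name from the list of things; names that differ only in an ending like _2 or _b are one class to them, and where a whole thing is asked for, a point or a joint stands for the part that bears it (a point fixed in the world has none). Each returns a list of dicts, best first, with "p" (0 to 1); they miss things now and then, are a little off and sometimes report something else, mostly with a low value. They report only what shows in the picture. A call takes as long as a camera call. They do not tell look-alikes from the thing itself.
- finder.silhouettes(label, camera): "region" (384x512 bool, what is visible of it) and "box" ([centre column, centre row, width, height] in pixels, round what is visible of it).
- finder.tip_of(label, camera): "at" ([column, row] in pixels: a listed point, or the origin of a listed thing).
The state is a dict: "clock": time; "qpos": joint angles; "qd": joint speeds; "effort": joint torques, N m; "position": TCP position; "ee_rot": TCP orientation; "contact_force": force on the tool from outside, world axes, zero at the start; "moment": the same for the moment, N m; "width": finger opening in m; "gripper_force": force on a finger pad.
Only numpy, scipy, OpenCV 4.12 (cv2) and the standard library are available. Lean on these libraries where they do the work, as an engineer would, in place of code of your own. Each camera call takes 0.05 s, during which the arm holds its last target. There are 200 camera calls.

## Working session

There is one attempt and no reset: what is moved stays moved. The work goes in short steps, Python scripts to look and compute and a tool call to move; the robot and the scene stay as the last step left them, time stands still between calls to the robot, and variables do not carry over. Pictures are saved under pics/ and viewed, at most 10 in all, crops included, and the job is handed in when it is done.

Besides the shell and the picture viewer there is one more tool, called after "Emit:" as name(argument=value, ...), one argument or row to a line, values as JSON. servo_tool: Moves the arm, as the interface text tells. Its arguments: {"type":"object","properties":{"increments":{"type":"array","items":{"type":"array","items":{"type":"number"}}},"squeeze":{"type":"number"}},"required":["increments"]}

```bash
ls; mkdir -p pics
python3 - <<'E'
from rig import manip, optics, finder
import cv2,numpy as np
for n in ("scene","top"):
    im=optics.get_image(n); cv2.imwrite(f"pics/{n}0.png",im[:,:,::-1])
    c=optics.get_calibration(n); print(n,c)
    for l in ("key_bar","key","small_key","hole_0","hole_1","shaft_mouth","centrifuge","stand","reagent","sample_jar"):
        print(l,[(np.round(d["at"]).tolist(),round(d["p"],2)) for d in finder.tip_of(l,n)])
s=manip.get_state();print(s)
E
```

```text
pics
scene {'fov_y': 56.11663984651381, 'cx': 252.1106228396243, 'cy': 193.74790465430442, 'world_to_cam': array([[ 0.99998312, -0.00406302,  0.00415353, -0.58724078],
       [-0.00141614, -0.86372507, -0.50396131,  0.08280929],
       [ 0.00563511,  0.50394692, -0.86371624,  0.84992224],
       [ 0.        ,  0.        ,  0.        ,  1.        ]])}
key_bar [([232.0, 237.0], 0.86), ([162.0, 215.0], 0.69), ([231.0, 246.0], 0.65), ([266.0, 357.0], 0.58)]
key [([177.0, 246.0], 0.77), ([260.0, 363.0], 0.76), ([233.0, 265.0], 0.72)]
small_key [([230.0, 304.0], 0.78)]
hole_0 [([230.0, 297.0], 0.87), ([230.0, 247.0], 0.57), ([176.0, 302.0], 0.23)]
hole_1 [([230.0, 297.0], 0.87), ([230.0, 247.0], 0.57), ([176.0, 302.0], 0.23)]
shaft_mouth [([211.0, 110.0], 0.94)]
centrifuge []
stand [([233.0, 282.0], 0.64)]
reagent [([282.0, 286.0], 0.81)]
sample_jar [([176.0, 302.0], 0.59)]
top {'fov_y': 46.05083703396035, 'cx': 255.05174542754543, 'cy': 189.68944131566641, 'world_to_cam': array([[-0.00875677, -0.9997887 ,  0.0185978 , -0.00340011],
       [-0.98038304,  0.00492151, -0.19704027,  0.5904484
[... 631 characters left out ...]
6.0, 257.0], 0.64)]
{'clock': 1.1, 'qpos': array([ 1.04300474e+00,  2.75906719e-01,  1.50490156e+00, -2.94531543e-05,
        1.36070058e+00, -1.21014193e-01]), 'qd': array([ 0.00168601, -0.00097611,  0.00056986,  0.00146054,  0.00056201,
       -0.00166717]), 'effort': array([ 7.77122136e-05, -4.16671228e+01, -2.46099311e+01, -4.58687755e-04,
        4.90831815e-05, -5.48909995e-06]), 'position': array([0.22753719, 0.52809747, 0.23932356]), 'ee_rot': array([2.70068404e-05, 2.01986326e-01, 9.79388341e-01, 3.51233387e-05]), 'contact_force': array([0.00551609, 1.07779943, 0.70893491]), 'moment': array([-0.04157388,  0.00668063,  0.00213112]), 'gripper_force': 0.0, 'width': 0.08540716650771783}
```

View pics/scene0.png

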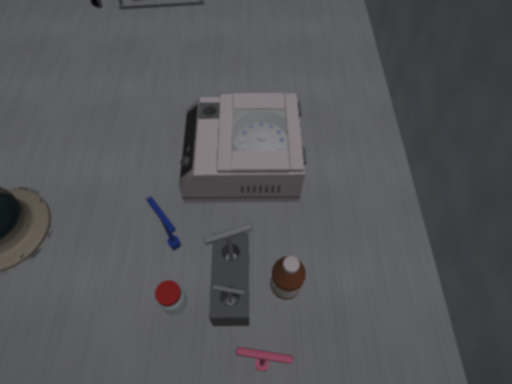

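View pics/top0.png

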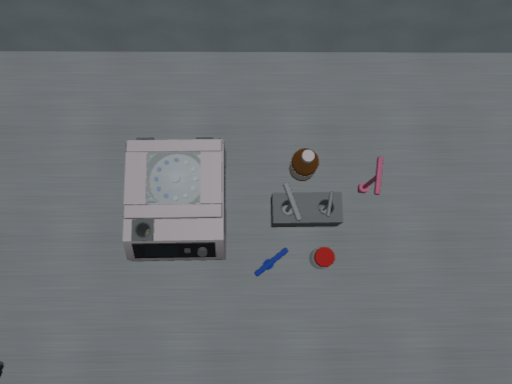

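The scene picture shows the grey T-key with the longer bar at about (228,234) and the grey one with the shorter bar at (228,289), both in the stand. Blue (163,222) and pink (264,357) lie on the bench. In the top picture the long bar is at (292,201) and the short one at (329,204). The long key fits: it is steel, stands upright in the stand and has the longer bar. I'll confirm it in one enlarged crop.

Run:
```python
import cv2,numpy as np
a=cv2.imread("pics/scene0.png")[215:335,180:280]; b=cv2.imread("pics/top0.png")[170:250,260:360]
a2=cv2.imread("pics/scene0.png")[85:135,175:245]; b2=cv2.imread("pics/top0.png")[205:265,115:185]
f=lambda i,w,h:cv2.resize(i,(w,h),interpolation=cv2.INTER_CUBIC)
L=np.vstack([f(a,400,480)]); 
o=np.zeros((600,800,3),np.uint8); o[:480,:400]=f(a,400,480); o[:320,400:]=f(b,400,320)
o[330:330+200,400:680]=f(a2,280,200)
cv2.imwrite("pics/crop0.png",np.clip(o*1.6,0,255).astype(np.uint8))
```

```text
(no output)
```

View pics/crop0.png

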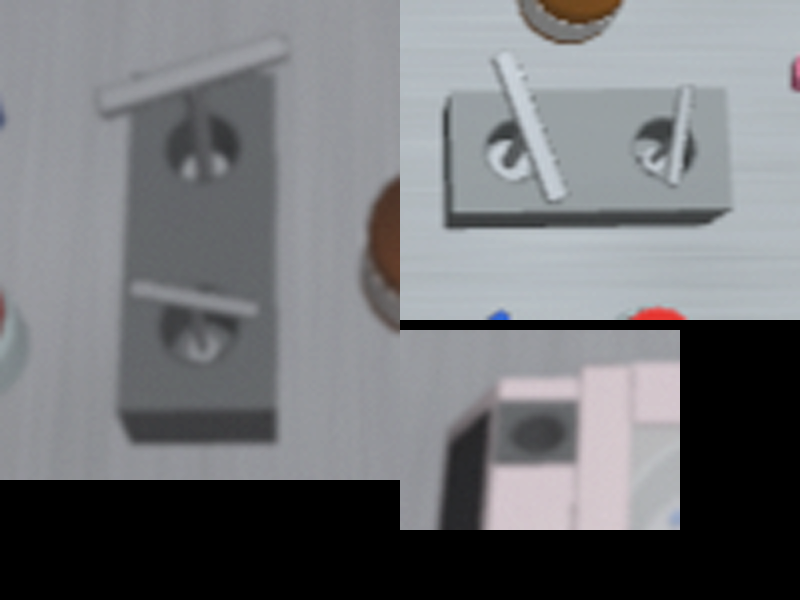

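The crop confirms it: the long steel bar runs from scene (205,240) to (251,227), and from top (285,184) to (299,219), over the stand's hole nearer the centrifuge. Next I triangulate.

```bash
cat > h.py <<'E'
import numpy as np, cv2
from rig import manip, optics, finder
C={n:optics.get_calibration(n) for n in ("scene","top")}
def K(n):
    c=C[n]; f=192/np.tan(np.radians(c["fov_y"]/2)); return np.array([[f,0,c["cx"]],[0,f,c["cy"]],[0,0,1]])
def proj(n,p):
    q=C[n]["world_to_cam"]@np.r_[p,1]; r=K(n)@q[:3]; return r[:2]/r[2]
def tri(a,b):
    X=cv2.triangulatePoints(K("scene")@C["scene"]["world_to_cam"][:3],K("top")@C["top"]["world_to_cam"][:3],np.float64(a).reshape(2,1),np.float64(b).reshape(2,1)).ravel()
    p=X[:3]/X[3]; return p, proj("scene",p)-a, proj("top",p)-b
def onz(n,uv,z):
    W=C[n]["world_to_cam"]; R=W[:3,:3]; o=-R.T@W[:3,3]; d=R.T@np.linalg.solve(K(n),np.r_[uv,1]); return o+d*(z-o[2])/d[2]
E
python3 - <<'E'
from h import *
np.set_printoptions(precision=4,suppress=True)
for nm,a,b,z in (("bar c",(228.2,233.6),(292.2,201.3),.17),("end1",(205,240.5),(299.5,218.8),.17),("end2",(251.2,226.7),(285,183.8),.17),("mouth",(209.5,110.7),(143,230.5),.132)):
    print(nm,*tri(a,b),onz("scene",a,z),onz("top",b,z))
a=cv2.imread("pics/scene0.png")[85:205,175:315]; b=cv2.imread("pics/top0.png")[130:270,115:235]
o=np.zeros((600,800,3),np.uint8); o[:360,:420]=cv2.resize(a,(420,360),interpolation=2); o[:490,420-40:800]=cv2.resize(b,(420,490),interpolation=2)
cv2.imwrite("pics/crop1.png",np.clip(o*1.3,0,255).astype(np.uint8))
E
```

```text
bar c [ 0.5417 -0.0884  0.1684] [-0.2743  0.122 ] [-0.0635 -0.1435] [ 0.5423 -0.0889  0.17  ] [ 0.5411 -0.0884  0.17  ]
end1 [ 0.501  -0.1034  0.1725] [ 0.0631 -0.0296] [0.0165 0.0325] [ 0.5006 -0.1025  0.17  ] [ 0.5014 -0.1037  0.17  ]
end2 [ 0.5833 -0.0732  0.1648] [-0.6869  0.2889] [-0.1383 -0.365 ] [ 0.5845 -0.0751  0.17  ] [ 0.5813 -0.0731  0.17  ]
mouth [0.4833 0.2527 0.1269] [-0.6074  0.2519] [-0.1507 -0.4135] [0.4855 0.2487 0.132 ] [0.4818 0.2511 0.132 ]
```

View pics/crop1.png

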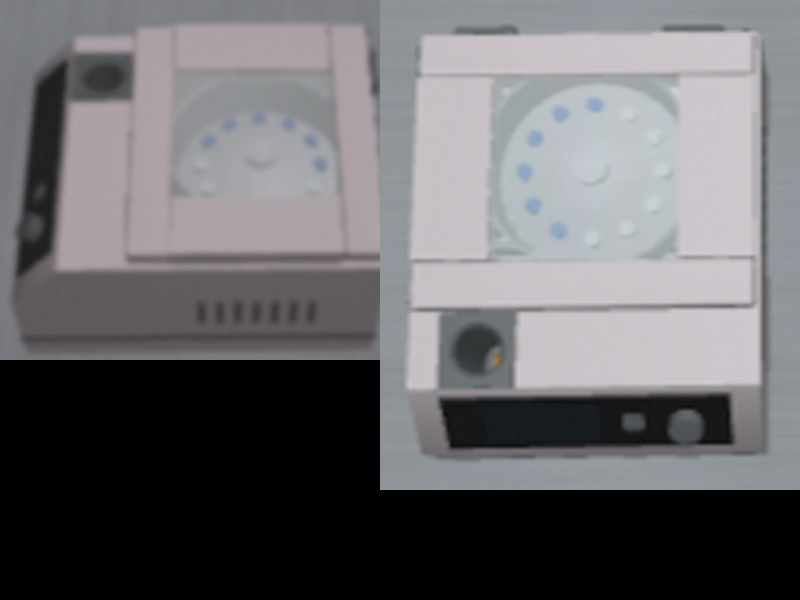

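Top view: the shaft mouth is at about (143,230), with brass just visible in it. The lid corners are at about (126,140), (222,139), (221,217) and (124,218). In the scene view the mouth is at about (209,111). I fit the centrifuge pose to these points.

Run:
```python
from h import *
from scipy.optimize import least_squares
np.set_printoptions(precision=4,suppress=True)
obs=[("top",(126.4,139.7),(.14,.115,.146)),("top",(123.9,217.7),(-.047,.115,.146)),("top",(221.3,217.1),(-.047,-.115,.146)),("top",(222.1,139.4),(.14,-.115,.146)),
("top",(142.8,230),(-.075,.07,.132)),("scene",(209.2,110.6),(-.075,.07,.132)),("scene",(220.7,94.3),(-.047,.115,.146)),("scene",(217.7,171),(-.047,-.115,.146)),("scene",(296.7,93.3),(.14,.115,.146))]
def res(t,only=None):
    c,s=np.cos(t[2]),np.sin(t[2]); r=[]
    for n,uv,p in obs:
        if only and n!=only: continue
        r.append(proj(n,(t[0]+c*p[0]-s*p[1],t[1]+s*p[0]+c*p[1],p[2]))-uv)
    return np.ravel(r)
for o in (None,"top","scene"):
    t=least_squares(res,[.56,.18,0],args=(o,),x_scale=[.01,.01,.1]).x; c,s=np.cos(t[2]),np.sin(t[2])
    print(o,t,"mouth",t[0]-c*.075-s*.07,t[1]-s*.075+c*.07,"\n",res(t,o).reshape(-1,2))
s=manip.get_state(); print(s["qpos"])
# stand holes: top centre estimates
print(onz("scene",(180+203/4,215+148/4),.085),onz("top",(260+112/4,170+150/4),.085),onz("scene",(180+200/4,215+325/4),.085))
print([np.round(d["at"],1).tolist() for d in finder.tip_of("hole_0","scene")])
```

```text
None [0.5575 0.181  0.0049] mouth 0.4822036094722554 0.25061063960071606 
 [[-0.5559 -1.1876]
 [-1.5733 -0.1462]
 [ 2.6193 -0.6586]
 [ 1.8121 -1.6047]
 [ 0.4284  0.325 ]
 [-1.0333 -0.5022]
 [-0.6161 -2.1237]
 [-1.5242 -0.1415]
 [ 0.221  -1.3819]]
top [0.5561 0.1822 0.0014] mouth 0.48098066258103983 0.2521382063520755 
 [[-0.9144 -0.7519]
 [-2.2317  0.3252]
 [ 1.9869  0.1561]
 [ 1.4753 -0.8489]
 [-0.2643  0.8634]]
scene [0.5596 0.1782 0.0103] mouth 0.483879492257576 0.2474591294334556 
 [[-0.4091  0.4796]
 [-0.0771 -1.2313]
 [-0.3152  1.0389]
 [ 0.8595 -0.7939]]
[ 1.043   0.2759  1.5049 -0.      1.3607 -0.121 ]
[ 0.543  -0.0919  0.085 ] [ 0.5406 -0.0866  0.085 ] [ 0.5439 -0.1813  0.085 ]
[[230.0, 296.8], [229.6, 247.4], [176.1, 302.0]]
```

Emit:
servo_tool(
  increments=[
    [-3.5, -3, 0, 0, 0, -8.59, -1],
    [-3, -3.5, 0, 0, 0, -8.59, -1],
    [-2.5, -4, 0, 0, 0, -8.59, -1],
    [-2, -4.3, 0, 0, 0, -8.59, -1],
    [-1.3, -4.6, 0, 0, 0, -8.59, -1],
  ],
)

```text
clock: 1.65
position: [0.3245, 0.3292, 0.2396]
ee_rot: [0.0, -0.15, 0.989, 0.0]
contact_force: [1.4, -0.3, 0.2]
width: 0.0854
gripper_force: 0.0
```

```bash
cat >> h.py <<'E'
from scipy.spatial.transform import Rotation as Rt
np.set_printoptions(precision=4,suppress=True)
def goto(p,yaw):
    s=manip.get_state(); w,x,y,z=s["ee_rot"]; R=Rt.from_quat([x,y,z,w]); a,b=np.cos(np.radians(yaw)),np.sin(np.radians(yaw))
    T=Rt.from_matrix(np.array([[b,a,0],[-a,b,0],[0,0,-1]]))
    print("clk",round(s["clock"],2),"pos",s["position"],"yaw_y",np.degrees(np.arctan2(*R.as_matrix()[1::-1,1])),"tilt",R.as_matrix()[2,:2]*57.3,"w",s["width"],"gf",s["gripper_force"],"F",s["contact_force"],"M",s["moment"])
    print("shift cm",R.inv().apply(np.array(p)-s["position"])*100,"after-turn axes",T.inv().apply(np.array(p)-s["position"])*100,"turn deg",np.degrees((R.inv()*T).as_rotvec()),"q6",s["qpos"][5])
E
python3 -c "
from h import *
goto((.5417,-.0886,.235),110)"
```

```text
Traceback (most recent call last):
  File "h.py", line 17, in goto
    T=Rt.from_matrix(np.array([[b,a,0],[-a,b,0],[0,0,-1]]))
  File "scipy/spatial/transform/_rotation.pyx", line 1143, in scipy.spatial.transform._rotation.Rotation.from_matrix
ValueError: Non-positive determinant (left-handed or null coordinate frame) in rotation matrix 0: [[ 0.9397 -0.342   0.    ]
 [ 0.342   0.9397  0.    ]
 [ 0.      0.     -1.    ]].
```

```bash
sed -i 's/\[\[b,a,0\],\[-a,b,0\]/[[-b,a,0],[a,b,0]/' h.py
python3 -c "
from h import *
goto((.5417,-.0886,.235),110)"
```

```text
clk 1.65 pos [0.3245 0.3292 0.2396] yaw_y 107.23487813840356 tilt [-0.0472  0.0067] w 0.08536221691051533 gf 0.0 F [ 1.404  -0.325   0.1728] M [-0.024  -0.0136 -0.0005]
shift cm [ -8.365  -46.337    0.4597] after-turn axes [ -6.1203 -46.6866   0.4582] turn deg [ 0.0055  0.0474 -2.7651] q6 -1.2295990145441036
```

Emit:
servo_tool(
  increments=[
    [-0.7, -4.9, 0, 0, 0, 0, -1],
    [-0.7, -4.9, 0, 0, 0, 0, -1],
    [-0.7, -4.9, 0, 0, 0, 0, -1],
    [-0.7, -4.9, 0, 0, 0, 0, -1],
    [-0.7, -4.9, 0, 0, 0, 0, -1],
  ],
)

```text
clock: 2.15
position: [0.4292, 0.1046, 0.2398]
ee_rot: [0.001, -0.147, 0.989, 0.0]
contact_force: [0.7, 1.6, -0.0]
width: 0.0855
gripper_force: 0.0
```

Emit:
servo_tool(
  increments=[
    [-0.7, -4.9, 0, 0, 0, 0, -1],
    [-0.7, -4.9, 0, 0, 0, 0, -1],
    [-0.7, -4.9, 0, 0, 0, 0, -1],
    [0, -2, 0, 0, 0, 0, -1],
    [0, 0, 0, 0, 0, 0, -1],
  ],
)

```text
clock: 2.65
position: [0.4985, -0.0502, 0.2391]
ee_rot: [0.0, -0.145, 0.989, -0.0]
contact_force: [-0.4, 0.6, -0.3]
width: 0.0858
gripper_force: 0.0
```

```bash
python3 -c "
from h import *
goto((.5417,-.0886,.235),110)"
```

```text
clk 2.65 pos [ 0.4985 -0.0502  0.2391] yaw_y 106.65688645452471 tilt [-0.006  -0.0585] w 0.08582847471682664 gf 0.0 F [-0.3701  0.6461 -0.3376] M [ 0.005   0.0291 -0.004 ]
shift cm [-3.0426 -4.9149  0.4201] after-turn axes [-2.7508 -5.0844  0.4147] turn deg [-0.0586  0.0043 -3.3431] q6 -2.1001146645434083
```

Emit:
servo_tool(
  increments=[
    [-1.5, -2.5, 0, 0, 0, -3.3, -1],
    [-1.4, -2.5, 0, 0, 0, 0, -1],
    [0, 0, 3, 0, 0, 0, -0.4],
    [0, 0, 0, 0, 0, 0, -0.4],
    [0, 0, 0, 0, 0, 0, -0.4],
  ],
)

```text
clock: 3.15
position: [0.5397, -0.0842, 0.2092]
ee_rot: [-0.001, -0.176, 0.984, 0.001]
contact_force: [-0.1, -0.0, 0.2]
width: 0.0598
gripper_force: 0.0
```

```bash
python3 -c "
from h import *
goto((.5417,-.0886,.159),110)
a=optics.get_image('scene')[195:315,170:290,::-1];b=optics.get_image('top')[150:270,230:350,::-1]
o=np.hstack([cv2.resize(i,(400,400),interpolation=2) for i in (a,b)]);cv2.imwrite('pics/near.png',np.clip(o*1.6,0,255).astype('uint8'))
p=np.array(manip.get_state()['position']);print(proj('scene',p),proj('top',p))
"
```

```text
clk 3.15 pos [ 0.5397 -0.0842  0.2092] yaw_y 110.24743334349938 tilt [0.0953 0.1097] w 0.059752851423534974 gf 0.0 F [-0.0801 -0.0186  0.1655] M [ 0.0014 -0.0353  0.0287]
shift cm [-0.0483 -0.4918  5.0145] after-turn axes [-0.0421 -0.4821  5.0155] turn deg [ 0.1095 -0.0955  0.2475] q6 -2.206924118869947
[226.1335 221.861 ] [292.3343 198.2409]
```

View pics/near.png

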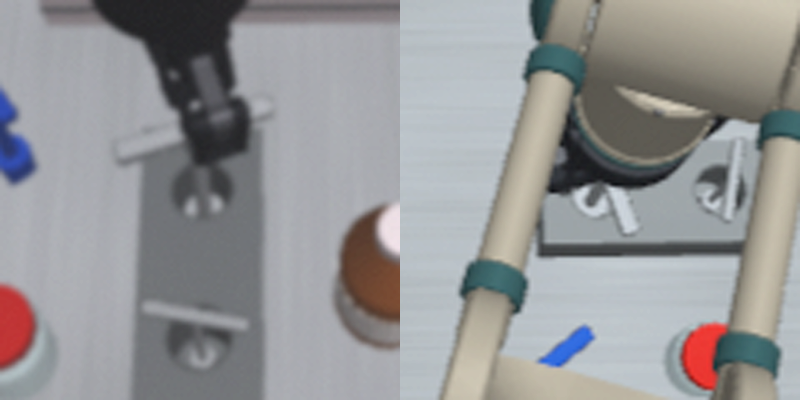

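The gripper is over the bar with a finger either side, so I correct 5 mm, lower and close.

Emit:
servo_tool(
  increments=[
    [0, -0.48, 0, 0, 0, 0, -0.4],
    [0, 0, 2.5, 0, 0, 0, -0.4],
    [0, 0, 2.5, 0, 0, 0, -0.4],
    [0, 0, 0, 0, 0, 0, -0.4],
    [0, 0, 0, 0, 0, 0, -0.4],
  ],
)

```text
clock: 3.75
position: [0.5426, -0.09, 0.1602]
ee_rot: [0.0, -0.175, 0.984, -0.0]
contact_force: [0.8, -0.3, 0.1]
width: 0.06
gripper_force: 0.0
```

Emit:
servo_tool(
  increments=[
    [0, 0, 0, 0, 0, 0, 1],
    [0, 0, 0, 0, 0, 0, 1],
    [0, 0, 0, 0, 0, 0, 1],
    [0, 0, 0, 0, 0, 0, 1],
    [0, 0, 0, 0, 0, 0, 1],
  ],
  squeeze=60,
)

```text
clock: 4.25
position: [0.5429, -0.0899, 0.1604]
ee_rot: [0.001, -0.175, 0.985, -0.0]
contact_force: [-0.4, 0.7, 5.5]
width: 0.0108
gripper_force: 58.7
```

```bash
python3 -c "
from h import *
goto((.5417,-.0886,.159),110)"
```

```text
clk 4.25 pos [ 0.5429 -0.0899  0.1604] yaw_y 110.1972243133719 tilt [-0.0967 -0.0434] w 0.010806581659227205 gf 58.712612986564636 F [-0.3658  0.7414  5.4724] M [0.1601 0.1045 0.0343]
shift cm [0.0676 0.1679 0.1422] after-turn axes [0.068  0.1675 0.1424] turn deg [-0.0432  0.0968  0.1973] q6 -2.214368143894225
```

Emit:
servo_tool(
  increments=[
    [0, 0, -2, 0, 0, 0, 1],
    [0, 0, -3.5, 0, 0, 0, 1],
    [0, 0, -3.5, 0, 0, 0, 1],
    [0, 0, -3.5, 0, 0, 0, 1],
    [0, 0, -3.5, 0, 0, 0, 1],
  ],
)

```text
clock: 4.75
position: [0.5417, -0.0899, 0.3198]
ee_rot: [-0.001, -0.175, 0.985, 0.0]
contact_force: [0.7, 0.1, -2.0]
width: 0.0108
gripper_force: 59.1
```

```bash
python3 -c "
from h import *
goto((.4822,.2505,.32),90.3)
a=optics.get_image('scene')[155:305,150:300,::-1];b=optics.get_image('top')[120:270,200:350,::-1]
o=np.hstack([cv2.resize(i,(400,400),interpolation=2) for i in (a,b)]);cv2.imwrite('pics/lift.png',np.clip(o*1.6,0,255).astype('uint8'))
"
```

```text
clk 4.75 pos [ 0.5417 -0.0899  0.3198] yaw_y 110.19255536657984 tilt [0.0919 0.0612] w 0.01084049583288329 gf 59.10686552524567 F [ 0.7141  0.1403 -2.0357] M [-0.065  -0.0182  0.0504]
shift cm [-6.1674 33.9992  0.0066] after-turn axes [ 5.7691 34.069  -0.0198] turn deg [ 0.0446 -0.1015 19.8926] q6 -2.214319308114904
```

View pics/lift.png

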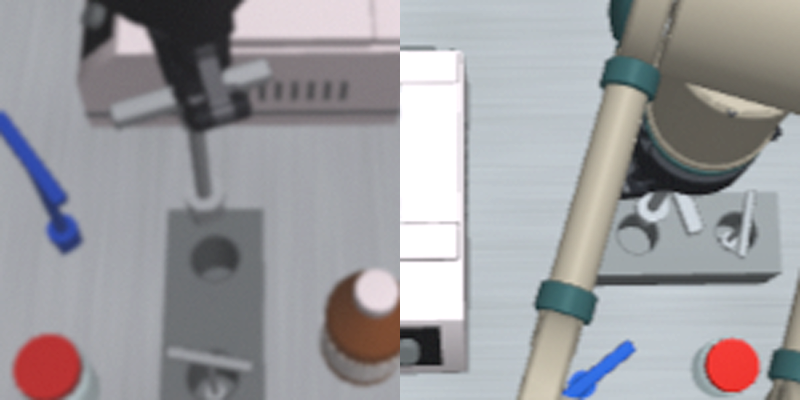

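The key hangs upright from the gripper, with its bar at scene crop (112,110) to (268,70) and its socket at crop (205,205). The emptied hole is at crop (215,260). I check where the shank sits relative to the TCP.

```bash
python3 -c "
from h import *
k=400/150
S=lambda x,y:(150+x/k,155+y/k); T=lambda x,y:(200+(x-400)/k,120+y/k)
print('bar end/centre scene',onz('scene',S(112,110),.331),onz('scene',S(269,71),.331),onz('scene',S(190.5,90.5),.331))
print('hole',onz('scene',S(215,260),.085),onz('top',T(637,237),.085))
print('socket pt proj of ideal', proj('scene',(.5417,-.0899,.176)), 'obs',S(206,203)); 
print('tcp-grasp proj',(proj('scene',(.5417,-.0899,.331))-[150,155])*k, (proj('scene',(.5417,-.0899,.176))-[150,155])*k,(proj('scene',(.5417,-.0899,.202))-[150,155])*k,(proj('top',(.5417,-.0899,.176))-[200,120])*k+[400,0],(proj('top',(.5417,-.0899,.202))-[200,120])*k+[400,0])
"
```

```text
bar end/centre scene [ 0.4995 -0.1022  0.331 ] [ 0.5837 -0.0776  0.331 ] [ 0.5411 -0.0901  0.331 ]
hole [ 0.5428 -0.093   0.085 ] [ 0.5372 -0.0887  0.085 ]
socket pt proj of ideal [227.688  232.7516] obs (227.25, 231.125)
tcp-grasp proj [191.6432  90.2199] [207.168  207.3377] [205.022 191.149] [648.3534 214.8102] [651.5787 209.283 ]
```

Emit:
servo_tool(
  increments=[
    [0, 1.5, 0, 0, 0, 0, 1],
    [0, 4, 0, 0, 0, 0, 1],
    [0, 4.5, 0, 0, 0, 0, 1],
    [0, 4.5, 0, 0, 0, 0, 1],
    [0, 4.5, 0, 0, 0, 0, 1],
  ],
)

```text
clock: 5.35
position: [0.4739, 0.0904, 0.3167]
ee_rot: [-0.003, -0.175, 0.985, 0.001]
contact_force: [1.0, 1.1, -2.4]
width: 0.0107
gripper_force: 59.1
```

Emit:
servo_tool(
  increments=[
    [0, 4, 0, 0, 0, 5, 1],
    [0, 4, 0, 0, 0, 5, 1],
    [0, 3, 0, 0, 0, 5, 1],
    [0, 1, 0, 0, 0, 4.9, 1],
    [0, 0, 0, 0, 0, 0, 1],
  ],
)

```text
clock: 5.85
position: [0.4438, 0.2057, 0.317]
ee_rot: [-0.003, -0.004, 1.0, -0.0]
contact_force: [-0.5, -0.6, -2.3]
width: 0.0109
gripper_force: 59.1
```

```bash
python3 -c "
from h import *
goto((.4822,.2505,.32),90.3)"
```

```text
clk 5.85 pos [0.4438 0.2057 0.317 ] yaw_y 90.50595196190433 tilt [ 0.293  -0.0274] w 0.010946216130776756 gf 59.141868352890015 F [-0.5274 -0.5927 -2.2596] M [-0.0339  0.0225  0.0251]
shift cm [-3.8733  4.4491 -0.324 ] after-turn axes [-3.8589  4.4632 -0.3021] turn deg [-0.028  -0.2929  0.2059] q6 -1.2888282466013408
```

Emit:
servo_tool(
  increments=[
    [-1.5, 1.8, 0, 0, 0, 0, 1],
    [-1.5, 1.7, 0, 0, -0.3, 0.2, 1],
    [-1, 1, 0, 0, 0, 0, 1],
    [0, 0, 1.8, 0, 0, 0, 1],
    [0, 0, 0, 0, 0, 0, 1],
  ],
)

```text
clock: 6.35
position: [0.4845, 0.248, 0.2981]
ee_rot: [-0.001, -0.001, 1.0, -0.002]
contact_force: [-0.9, -0.5, -3.9]
width: 0.0109
gripper_force: 59.1
```

Emit:
servo_tool(
  increments=[
    [0, 0, 0, 0, 0, 0, 1],
    [0, 0, 0, 0, 0, 0, 1],
    [0, 0, 0, 0, 0, 0, 1],
    [0, 0, 0, 0, 0, 0, 1],
    [0, 0, 0, 0, 0, 0, 1],
  ],
)

```text
clock: 6.85
position: [0.4862, 0.2491, 0.302]
ee_rot: [0.003, -0.001, 1.0, 0.0]
contact_force: [-0.4, 0.7, -1.9]
width: 0.0107
gripper_force: 59.1
```

```bash
python3 -c "
from h import *
goto((.484,.2500,.29),90.3)
a=optics.get_image('scene')[60:140,170:250,::-1];b=optics.get_image('top')[190:270,100:180,::-1]
o=np.hstack([cv2.resize(i,(400,400),interpolation=2) for i in (a,b)]);cv2.imwrite('pics/m1.png',np.clip(o*1.5,0,255).astype('uint8'))
p=manip.get_state()['position']; k=5
for z in (.145,.171): 
  q=np.r_[p[:2],z]; print((proj('scene',q)-[170,60])*k,(proj('top',q)-[100,190])*k+[400,0])
"
```

```text
clk 6.85 pos [0.4862 0.2491 0.302 ] yaw_y 90.09343463261527 tilt [-0.3464  0.0222] w 0.010702945033161833 gf 59.07781720161438 F [-0.3802  0.7429 -1.9123] M [-0.0059  0.0188  0.0598]
shift cm [0.2223 0.0912 1.1942] after-turn axes [0.2147 0.0924 1.1955] turn deg [ 0.0216  0.3465 -0.2066] q6 -1.2250734526469524
[196.1751 233.5055] [613.3694 189.7987]
[190.6126 193.3212] [600.0844 183.0745]
```

View pics/m1.png

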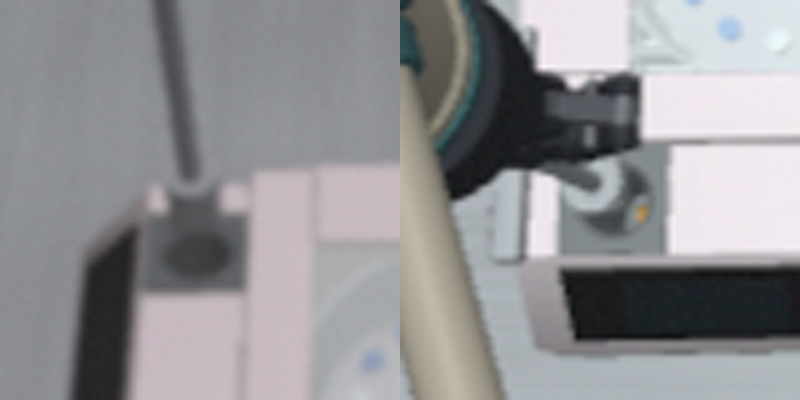

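Top crop: the socket, at about (600,188), is up-left of the mouth, where the brass shows at (641,213). Scene crop: the socket is centred at x≈193 above the mouth at (197,253). The readings are noisy, so I average the state.

Emit:
servo_tool(
  increments=[
    [0, 0, 0.5, 0, 0.3, 0, 1],
    [0, 0, 0.5, 0, 0, 0, 1],
    [0, 0, 0.5, 0, 0, 0, 1],
    [0, 0, 0, 0, 0, 0, 1],
    [0, 0, 0, 0, 0, 0, 1],
  ],
)

```text
clock: 7.45
position: [0.486, 0.2491, 0.2861]
ee_rot: [-0.0, -0.001, 1.0, -0.0]
contact_force: [-0.2, -0.1, -2.2]
width: 0.0109
gripper_force: 59.1
```

```bash
cat >> h.py <<'E'
def avg(n=6):
    P=[];Q=[];F=[]
    for i in range(n):
        optics.get_image("scene"); s=manip.get_state(); P.append(s["position"]); Q.append(s["ee_rot"]);F.append(s["contact_force"])
    print("clk",s["clock"],"P",np.mean(P,0),"sd",np.std(P,0),"F",np.mean(F,0)); 
    q=np.mean(Q,0); q/=np.linalg.norm(q); M=Rt.from_quat([*q[1:],q[0]]).as_matrix(); print("yaw",np.degrees(np.arctan2(M[1,1],M[0,1])),"tilt",M[2,:2]*57.3); return np.mean(P,0)
E
python3 -c "
from h import *
p=avg()
goto((.485,.249,.29),90.3)
"
```

```text
clk 7.75 P [0.4863 0.2492 0.2866] sd [0.     0.     0.0001] F [-0.1748 -0.0155 -2.4827]
yaw 90.09724000997744 tilt [-0.0227  0.0124]
clk 7.75 pos [0.4862 0.2492 0.2867] yaw_y 90.09465429109972 tilt [-0.0277  0.0145] w 0.010514426415642436 gf 59.07678544521332 F [-0.6001 -0.2163 -2.5817] M [-0.0597  0.0075  0.0395]
shift cm [ 0.1247 -0.019  -0.3312] after-turn axes [ 0.1249 -0.0186 -0.3311] turn deg [ 0.0145  0.0278 -0.2053] q6 -1.2262850902812934
```

Emit:
servo_tool(
  increments=[
    [0.12, 0, 0.2, 0, 0, 0, 1],
    [0, 0, 0.3, 0, 0, 0, 1],
    [0, 0, 0.3, 0, 0, 0, 1],
    [0, 0, 0.2, 0, 0, 0, 1],
    [0, 0, 0.1, 0, 0, 0, 1],
  ],
)

```text
clock: 8.25
position: [0.4848, 0.2491, 0.275]
ee_rot: [-0.0, -0.001, 1.0, -0.0]
contact_force: [-0.8, 0.4, -2.9]
width: 0.0109
gripper_force: 59.1
```

```bash
python3 -c "
from h import *
goto((.485,.249,.29),90.3)
p=avg(2)"
```

```text
clk 8.25 pos [0.4848 0.2491 0.275 ] yaw_y 90.09484537033511 tilt [ 0.0304 -0.0069] w 0.01089329873540841 gf 59.11779820919037 F [-0.8226  0.3583 -2.9346] M [-0.0362  0.011   0.0149]
shift cm [-0.0185 -0.0081 -1.4954] after-turn axes [-0.0193 -0.008  -1.4954] turn deg [-0.0068 -0.0304 -0.2052] q6 -1.2255769925293245
clk 8.35 P [0.4848 0.2491 0.2751] sd [0.     0.     0.0001] F [ 0.0643 -0.1412 -2.4953]
yaw 90.09556705440535 tilt [ 0.0283 -0.0056]
```

Emit:
servo_tool(
  increments=[
    [0, 0, 0.15, 0, 0, 0, 1],
    [0, 0, 0.15, 0, 0, 0, 1],
    [0, 0, 0.15, 0, 0, 0, 1],
    [0, 0, 0, 0, 0, 0, 1],
    [0, 0, 0, 0, 0, 0, 1],
  ],
)

```text
clock: 8.85
position: [0.4849, 0.2492, 0.2709]
ee_rot: [-0.0, -0.001, 1.0, 0.0]
contact_force: [0.4, 0.3, -3.5]
width: 0.0108
gripper_force: 59.1
```

It is in the bore without contact, so I continue down.

Emit:
servo_tool(
  increments=[
    [0, 0, 0.5, 0, 0, 0, 1],
    [0, 0, 0.5, 0, 0, 0, 1],
    [0, 0, 0.5, 0, 0, 0, 1],
    [0, 0, 0.5, 0, 0, 0, 1],
    [0, 0, 0.5, 0, 0, 0, 1],
  ],
)

```text
clock: 9.35
position: [0.4849, 0.2491, 0.2453]
ee_rot: [-0.0, -0.001, 1.0, -0.0]
contact_force: [0.6, 0.5, -2.8]
width: 0.0107
gripper_force: 59.2
```

Emit:
servo_tool(
  increments=[
    [0, 0, 0.8, 0, 0, 0, 1],
    [0, 0, 0.8, 0, 0, 0, 1],
    [0, 0, 0.8, 0, 0, 0, 1],
    [0, 0, 0.8, 0, 0, 0, 1],
    [0, 0, 0.6, 0, 0, 0, 1],
  ],
)

```text
clock: 9.85
position: [0.4847, 0.2491, 0.207]
ee_rot: [-0.0, -0.001, 1.0, -0.0]
contact_force: [0.7, 0.4, -2.8]
width: 0.0109
gripper_force: 59.2
```

```bash
python3 -c "
from h import *
p=avg(3)
goto((.485,.249,.179),90.3)"
```

```text
clk 10.0 P [0.4844 0.249  0.2068] sd [0.0002 0.0001 0.0005] F [-0.0702 -0.1874 -3.0827]
yaw 90.09631571316358 tilt [ 0.101  -0.0308]
clk 10.0 pos [0.4847 0.2491 0.2075] yaw_y 90.09566549905178 tilt [ 0.0506 -0.0128] w 0.010869782717080228 gf 59.1178035736084 F [-0.5939  0.2678 -2.7722] M [-0.037  -0.0093 -0.0238]
shift cm [-0.0299 -0.008   2.8451] after-turn axes [-0.0274 -0.0087  2.8451] turn deg [-0.0127 -0.0506 -0.2043] q6 -1.2255619594741605
```

Next I go onto the stem gently, with the socket square to it at 90.1°.

Emit:
servo_tool(
  increments=[
    [0, 0, 0.3, 0, 0, 0, 1],
    [0, 0, 0.3, 0, 0, 0, 1],
    [0, 0, 0.3, 0, 0, 0, 1],
    [0, 0, 0.3, 0, 0, 0, 1],
    [0, 0, 0.2, 0, 0, 0, 1],
  ],
)

```text
clock: 10.5
position: [0.4848, 0.2491, 0.1936]
ee_rot: [-0.0, -0.001, 1.0, -0.0]
contact_force: [-0.9, -0.2, -2.9]
width: 0.0106
gripper_force: 59.1
```

Emit:
servo_tool(
  increments=[
    [0, 0, 0.2, 0, 0, 0, 1],
    [0, 0, 0.2, 0, 0, 0, 1],
    [0, 0, 0.2, 0, 0, 0, 1],
    [0, 0, 0.2, 0, 0, 0, 1],
    [0, 0, 0.2, 0, 0, 0, 1],
  ],
)

```text
clock: 11.0
position: [0.485, 0.2492, 0.1839]
ee_rot: [0.0, -0.001, 1.0, 0.0]
contact_force: [0.2, -0.1, -2.7]
width: 0.0108
gripper_force: 59.2
```

```bash
python3 -c "
from h import *
p=avg(3)
goto((.485,.249,.179),90.3)"
```

```text
clk 11.15 P [0.4848 0.2492 0.1836] sd [0.     0.     0.0001] F [-0.0416  0.0455 -2.8036]
yaw 90.09450164306217 tilt [0.0226 0.0044]
clk 11.15 pos [0.4848 0.2492 0.1838] yaw_y 90.09518540004804 tilt [0.0187 0.0053] w 0.010847581090983131 gf 59.088690876960754 F [-0.4173  0.3017 -2.2582] M [ 0.1159  0.0203 -0.0207]
shift cm [-0.0164 -0.0196  0.4768] after-turn axes [-0.0162 -0.0196  0.4768] turn deg [ 0.0053 -0.0187 -0.2048] q6 -1.2255498681272388
```

Emit:
servo_tool(
  increments=[
    [0, 0, 0.15, 0, 0, 0, 1],
    [0, 0, 0.1, 0, 0, 0, 1],
    [0, 0, 0.1, 0, 0, 0, 1],
    [0, 0, 0.05, 0, 0, 0, 1],
    [0, 0, 0, 0, 0, 0, 1],
  ],
)

```text
clock: 11.65
position: [0.4849, 0.2492, 0.1799]
ee_rot: [-0.0, -0.001, 1.0, 0.0]
contact_force: [-0.2, 1.0, -3.1]
width: 0.0108
gripper_force: 59.1
```

Emit:
servo_tool(
  increments=[
    [0, 0, 0.05, 0, 0, 0, 1],
    [0, 0, 0.05, 0, 0, 0, 1],
    [0, 0, 0, 0, 0, 0, 1],
    [0, 0, 0, 0, 0, 0, 1],
    [0, 0, 0, 0, 0, 0, 1],
  ],
)

```text
clock: 12.15
position: [0.4851, 0.2492, 0.1793]
ee_rot: [0.0, -0.001, 1.0, 0.0]
contact_force: [-0.7, 1.0, 1.3]
width: 0.0112
gripper_force: 59.6
```

Seated: Fz reversed exactly at the expected height. Now I turn clockwise.

Emit:
servo_tool(
  increments=[
    [0, 0, 0, 0, 0, 3, 1],
    [0, 0, 0, 0, 0, 5, 1],
    [0, 0, 0, 0, 0, 5, 1],
    [0, 0, 0, 0, 0, 5, 1],
    [0, 0, 0, 0, 0, 4, 1],
  ],
)

```text
clock: 12.65
position: [0.4848, 0.2493, 0.1793]
ee_rot: [0.0, 0.191, 0.982, 0.0]
contact_force: [-0.0, 0.2, 1.8]
width: 0.0105
gripper_force: 59.7
```

```bash
python3 -c "
from h import *
goto((.485,.249,.179),15)"
```

```text
clk 12.65 pos [0.4848 0.2493 0.1793] yaw_y 67.94384519187976 tilt [0.0044 0.0255] w 0.010529787934760221 gf 59.71027493476868 F [-0.0065  0.2435  1.8171] M [0.1632 0.2544 0.197 ]
shift cm [-0.0271 -0.0265  0.0318] after-turn axes [-0.0374  0.0057  0.0318] turn deg [ 0.0216 -0.0158 52.9438] q6 -0.8388745781833576
```

Moment z is about 0.2 N m, so the key is biting and the stem is turning.

Emit:
servo_tool(
  increments=[
    [0, 0, 0, 0, 0, 5, 1],
    [0, 0, 0, 0, 0, 5, 1],
    [0, 0, 0, 0, 0, 5, 1],
    [0, 0, 0, 0, 0, 5, 1],
    [0, 0, 0, 0, 0, 5, 1],
  ],
)

```text
clock: 13.15
position: [0.4845, 0.2493, 0.1793]
ee_rot: [-0.0, 0.399, 0.917, 0.0]
contact_force: [-0.4, 0.5, 1.7]
width: 0.011
gripper_force: 59.8
```

Emit:
servo_tool(
  increments=[
    [0, 0, 0, 0, 0, 5, 1],
    [0, 0, 0, 0, 0, 5, 1],
    [0, 0, 0, 0, 0, 5, 1],
    [0, 0, 0, 0, 0, 4, 1],
    [0, 0, 0, 0, 0, 2, 1],
  ],
)

```text
clock: 13.65
position: [0.4843, 0.2493, 0.1793]
ee_rot: [-0.001, 0.559, 0.829, -0.0]
contact_force: [-1.5, 1.5, 2.6]
width: 0.011
gripper_force: 59.8
```

```bash
python3 -c "
from h import *
goto((.485,.249,.179),15)"
```

```text
clk 13.65 pos [0.4843 0.2493 0.1793] yaw_y 22.003205169529657 tilt [ 0.0466 -0.0475] w 0.011033222556595612 gf 59.84416902065277 F [-1.5182  1.451   2.6148] M [0.2064 0.4663 0.1753]
shift cm [-0.0573  0.0532  0.0309] after-turn axes [-0.0504  0.0597  0.031 ] turn deg [-0.0503 -0.0437  7.0032] q6 -0.03715324131199885
```

Emit:
servo_tool(
  increments=[
    [0, 0, 0, 0, 0, 2, 1],
    [0, 0, 0, 0, 0, 2, 1],
    [0, 0, 0, 0, 0, 2, 1],
    [0, 0, 0, 0, 0, 1, 1],
    [0, 0, 0, 0, 0, 0, 1],
  ],
)

```text
clock: 14.15
position: [0.4845, 0.2493, 0.1793]
ee_rot: [-0.0, 0.608, 0.794, 0.0]
contact_force: [-2.5, 1.6, 4.0]
width: 0.0108
gripper_force: 60.0
```

```bash
python3 -c "
from h import *
goto((.485,.249,.179),15)"
```

```text
clk 14.15 pos [0.4845 0.2493 0.1793] yaw_y 15.112656530800393 tilt [ 0.0346 -0.0252] w 0.010816801407010088 gf 60.02098202705383 F [-2.5083  1.6051  3.9567] M [0.2179 0.5924 0.0968]
shift cm [-0.0441  0.0365  0.0301] after-turn axes [-0.044   0.0365  0.0302] turn deg [-0.0253 -0.0346  0.1126] q6 0.08310535907751236
```

Emit:
servo_tool(
  increments=[
    [0, 0, 0, 0, 0, 1, 1],
    [0, 0, 0, 0, 0, 1, 1],
    [0, 0, 0, 0, 0, 1, 1],
    [0, 0, 0, 0, 0, 0, 1],
    [0, 0, 0, 0, 0, 0, 1],
  ],
)

```text
clock: 14.65
position: [0.4849, 0.2493, 0.1793]
ee_rot: [-0.0, 0.629, 0.777, 0.0]
contact_force: [-3.2, 1.3, 5.9]
width: 0.0108
gripper_force: 60.2
```

```bash
python3 -c "
from h import *
goto((.485,.249,.179),15)"
```

```text
clk 14.65 pos [0.4849 0.2493 0.1793] yaw_y 12.062796075289695 tilt [0.024  0.0065] w 0.010840435307634604 gf 60.215837359428406 F [-3.2371  1.3435  5.9382] M [0.2776 0.6794 0.2101]
shift cm [-0.0301  0.0064  0.026 ] after-turn axes [-0.0304  0.0049  0.026 ] turn deg [ 0.0071 -0.0238 -2.9372] q6 0.13628454774517196
```

Emit:
servo_tool(
  increments=[
    [0, 0, 0, 0, 0, 1.5, 1],
    [0, 0, 0, 0, 0, 1.5, 1],
    [0, 0, 0, 0, 0, 1.5, 1],
    [0, 0, 0, 0, 0, 0, 1],
    [0, 0, 0, 0, 0, 0, 1],
  ],
)

```text
clock: 15.15
position: [0.4849, 0.2493, 0.1792]
ee_rot: [0.0, 0.658, 0.753, 0.0]
contact_force: [-2.8, 1.2, 5.4]
width: 0.0107
gripper_force: 60.3
```

```bash
python3 -c "
from h import *
goto((.485,.249,.179),15)
for n in ('scene',):
  im=optics.get_image(n); cv2.imwrite('pics/t1.png',np.clip(cv2.resize(im[70:190,160:320,::-1],(800,600),interpolation=2)*1.5,0,255).astype('uint8'))"
```

```text
clk 15.15 pos [0.4849 0.2493 0.1792] yaw_y 7.631174775825742 tilt [0.0096 0.0153] w 0.010660761504708557 gf 60.34950613975525 F [-2.8109  1.1782  5.39  ] M [0.309  0.6247 0.4694]
shift cm [-0.0291  0.0012  0.0237] after-turn axes [-0.0291 -0.0026  0.0237] turn deg [ 0.0159 -0.0086 -7.3688] q6 0.21389945971604885
```

View pics/t1.png

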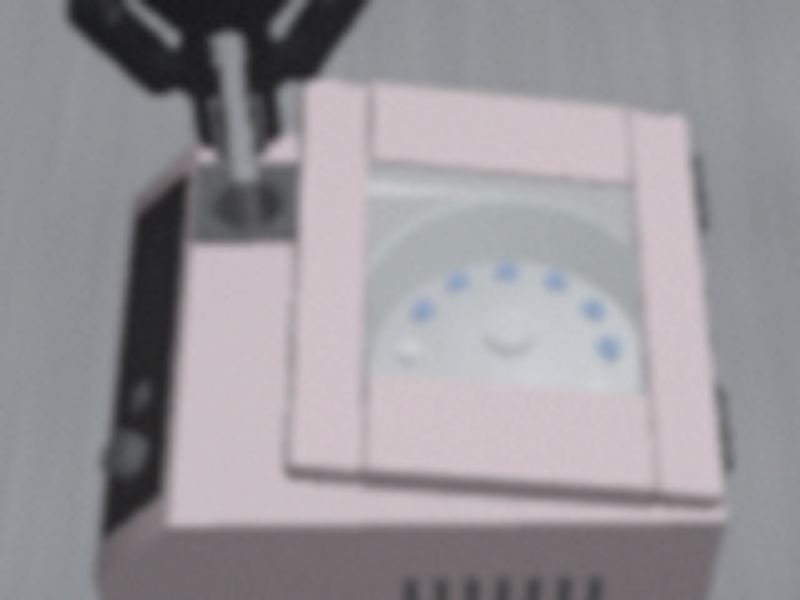

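The lid is ajar: its front edge has risen, with its near corner at crop (288,470). Mz is climbing (0.47), so the stop is reached. I press a little further to be sure.

Emit:
servo_tool(
  increments=[
    [0, 0, 0, 0, 0, 1, 1],
    [0, 0, 0, 0, 0, 1, 1],
    [0, 0, 0, 0, 0, 1, 1],
    [0, 0, 0, 0, 0, 1, 1],
    [0, 0, 0, 0, 0, 0, 1],
  ],
  squeeze=80,
)

```text
clock: 15.7
position: [0.485, 0.2493, 0.1793]
ee_rot: [0.0, 0.684, 0.729, 0.0]
contact_force: [-2.0, 2.0, 5.1]
width: 0.0102
gripper_force: 80.0
```

```bash
python3 -c "
from h import *
goto((.485,.249,.179),15)"
```

```text
clk 15.7 pos [0.485  0.2493 0.1793] yaw_y 3.639339219210532 tilt [0.0091 0.0199] w 0.010199260402719944 gf 79.98612642288208 F [-2.0415  2.0251  5.1225] M [0.3314 0.6941 0.6178]
shift cm [-0.0309  0.0026  0.0274] after-turn axes [-0.0308 -0.0035  0.0274] turn deg [  0.0207  -0.0071 -11.3607] q6 0.2836540570992815
```

At the stop, with Mz at 0.6 N m, well above the 0.15 N m friction. I back off within the play so the key comes free, then draw it out.

Emit:
servo_tool(
  increments=[
    [0, 0, 0, 0, 0, -3, 1],
    [0, 0, 0, 0, 0, -3, 1],
    [0, 0, 0, 0, 0, -3, 1],
    [0, 0, 0, 0, 0, -1, 1],
    [0, 0, 0, 0, 0, 0, 1],
  ],
)

```text
clock: 16.2
position: [0.4851, 0.2493, 0.1793]
ee_rot: [0.0, 0.619, 0.786, 0.0]
contact_force: [-2.1, 1.0, 5.8]
width: 0.0103
gripper_force: 79.7
```

```bash
python3 -c "
from h import *
avg(2)
goto((.485,.249,.179),15)"
```

```text
clk 16.3 P [0.4852 0.2493 0.1793] sd [0. 0. 0.] F [-1.8652  0.5711  5.3273]
yaw 13.538050201091416 tilt [0.0253 0.04  ]
clk 16.3 pos [0.4852 0.2493 0.1793] yaw_y 13.534309040821991 tilt [0.0265 0.0435] w 0.010703438890878623 gf 79.68740701675415 F [-1.9077  0.6281  5.1329] M [ 0.2373  0.6725 -0.0045]
shift cm [-0.0281 -0.0246  0.033 ] after-turn axes [-0.0274 -0.0253  0.033 ] turn deg [ 0.0439 -0.0259 -1.4657] q6 0.11052426917983196
```

Emit:
servo_tool(
  increments=[
    [0, 0, -0.1, 0, 0, -1, 1],
    [0, 0, -0.1, 0, 0, -1, 1],
    [0, 0, -0.2, 0, 0, -1, 1],
    [0, 0, -0.2, 0, 0, 0, 1],
    [0, 0, -0.2, 0, 0, 0, 1],
  ],
)

```text
clock: 16.8
position: [0.4847, 0.249, 0.1867]
ee_rot: [-0.0, 0.598, 0.802, -0.0]
contact_force: [-1.2, 0.6, -3.1]
width: 0.0101
gripper_force: 78.6
```

```bash
python3 -c "
from h import *
goto((.485,.249,.179),15)"
```

```text
clk 16.8 pos [0.4847 0.249  0.1867] yaw_y 16.591366490817485 tilt [-0.0029 -0.0529] w 0.01010290659514693 gf 78.57761263847351 F [-1.2057  0.6127 -3.1432] M [ 0.2839  0.3958 -0.0722]
shift cm [-0.0104  0.0279  0.7703] after-turn axes [-0.0097  0.0274  0.7703] turn deg [-0.0528  0.0036  1.5914] q6 0.05731364877609578
```

Emit:
servo_tool(
  increments=[
    [0, 0, -0.3, 0, 0, 0, 1],
    [0, 0, -0.4, 0, 0, 0, 1],
    [0, 0, -0.5, 0, 0, 0, 1],
    [0, 0, -0.5, 0, 0, 0, 1],
    [0, 0, -0.5, 0, 0, 0, 1],
  ],
)

```text
clock: 17.3
position: [0.4853, 0.2491, 0.2097]
ee_rot: [0.0, 0.598, 0.802, 0.0]
contact_force: [-1.2, 1.6, -3.3]
width: 0.0103
gripper_force: 78.6
```

```bash
python3 -c "
from h import *
goto((.485,.249,.315),15)"
```

```text
clk 17.3 pos [0.4853 0.2491 0.2097] yaw_y 16.591893000322166 tilt [-0.009   0.0538] w 0.010286499849148801 gf 78.60632658004761 F [-1.1992  1.6234 -3.2681] M [0.1099 0.1635 0.0239]
shift cm [ -0.0033  -0.0172 -10.5326] after-turn axes [ -0.0024  -0.027  -10.5326] turn deg [0.0539 0.0083 1.5919] q6 0.05729155970467846
```

Emit:
servo_tool(
  increments=[
    [0, 0, -1, 0, 0, 0, 1],
    [0, 0, -1.5, 0, 0, 0, 1],
    [0, 0, -1.5, 0, 0, 0, 1],
    [0, 0, -1.5, 0, 0, 0, 1],
    [0, 0, -1.5, 0, 0, 0, 1],
  ],
)

```text
clock: 17.8
position: [0.4852, 0.2491, 0.2804]
ee_rot: [0.0, 0.598, 0.802, 0.0]
contact_force: [1.0, 0.5, -2.8]
width: 0.0108
gripper_force: 78.7
```

Emit:
servo_tool(
  increments=[
    [0, 0, -1.5, 0, 0, 0, 1],
    [0, 0, -1.5, 0, 0, 0, 1],
    [0, 0, -2, 0, 0, 0, 1],
    [0, 0, -1, 0, 0, 0, 1],
    [0, 0, 0, 0, 0, 0, 1],
  ],
)

```text
clock: 18.3
position: [0.486, 0.2493, 0.3411]
ee_rot: [0.001, 0.598, 0.802, 0.002]
contact_force: [-0.1, -0.3, -2.8]
width: 0.0107
gripper_force: 78.7
```

```bash
python3 -c "
from h import *
goto((.5425,-.09,.33),110)"
```

```text
clk 18.3 pos [0.486  0.2493 0.3411] yaw_y 16.590483195669115 tilt [-0.0033  0.2724] w 0.010704983779820584 gf 78.6789321899414 F [-0.0655 -0.3008 -2.8278] M [0.0009 0.0099 0.0153]
shift cm [-34.1333  -4.2757   1.0937] after-turn axes [  6.2929 -33.819    1.1121] turn deg [  0.2065   0.2245 -93.4093] q6 0.057270907148665305
```

Emit:
servo_tool(
  increments=[
    [-1.5, -0.4, 0, 0, 0, 0, 1],
    [-3.5, -0.5, 0, 0, 0, 0, 1],
    [-4.5, -0.5, 0, 0, 0, 0, 1],
    [-4.5, -0.5, 0, 0, 0, 0, 1],
    [-4.5, -0.5, 0, 0, 0, 0, 1],
  ],
)

```text
clock: 18.8
position: [0.5139, 0.0624, 0.3377]
ee_rot: [-0.001, 0.598, 0.802, -0.001]
contact_force: [1.1, 0.2, -2.9]
width: 0.0103
gripper_force: 78.6
```

Emit:
servo_tool(
  increments=[
    [-4.5, -0.5, 0, 0, 0, 0, 1],
    [-4.5, -0.5, 0, 0, 0, 0, 1],
    [-4, -0.5, 0, 0, 0, 0, 1],
    [-1.5, -0.4, 0, 0, 0, -3, 1],
    [0, 0, 0, 0, 0, -6, 1],
  ],
)

```text
clock: 19.3
position: [0.5371, -0.0834, 0.3372]
ee_rot: [-0.001, 0.533, 0.846, -0.001]
contact_force: [0.1, 0.8, -2.6]
width: 0.0108
gripper_force: 78.7
```

Emit:
servo_tool(
  increments=[
    [0, 0, 0, 0, 0, -8.5, 1],
    [0, 0, 0, 0, 0, -8.5, 1],
    [0, 0, 0, 0, 0, -8.5, 1],
    [0, 0, 0, 0, 0, -8.5, 1],
    [0, 0, 0, 0, 0, -8.5, 1],
  ],
)

```text
clock: 19.8
position: [0.5368, -0.0803, 0.3376]
ee_rot: [-0.001, 0.187, 0.982, -0.0]
contact_force: [-0.7, 1.2, -2.1]
width: 0.0106
gripper_force: 78.7
```

Emit:
servo_tool(
  increments=[
    [0, 0, 0, 0, 0, -8.5, 1],
    [0, 0, 0, 0, 0, -8.5, 1],
    [0, 0, 0, 0, 0, -8.5, 1],
    [0, 0, 0, 0, 0, -8.5, 1],
    [0, 0, 0, 0, 0, -5, 1],
  ],
)

```text
clock: 20.3
position: [0.5368, -0.0803, 0.3376]
ee_rot: [-0.001, -0.151, 0.989, 0.0]
contact_force: [-0.1, 0.4, -3.3]
width: 0.0105
gripper_force: 78.7
```

```bash
python3 -c "
from h import *
avg(2)
goto((.5422,-.0905,.245),110)"
```

```text
clk 20.4 P [ 0.5369 -0.0802  0.3377] sd [0.0001 0.     0.0001] F [-0.4132 -0.1034 -2.8046]
yaw 107.22222524674287 tilt [0.1492 0.0436]
clk 20.4 pos [ 0.5369 -0.0802  0.3377] yaw_y 107.04673217201386 tilt [0.1423 0.0431] w 0.010349769123108825 gf 78.67905735969543 F [ 0.0272  0.0725 -2.5992] M [ 0.0399 -0.0095  0.0384]
shift cm [-0.223  -1.148   9.2717] after-turn axes [-0.1409 -1.1498  9.2731] turn deg [ 0.0468 -0.1412 -2.9532] q6 -2.1442546467878003
```

Emit:
servo_tool(
  increments=[
    [-0.2, -1.15, 0, 0, 0, -2.7, 1],
    [0, 0, 2.5, 0, 0, 0, 1],
    [0, 0, 3, 0, 0, 0, 1],
    [0, 0, 2.5, 0, 0, 0, 1],
    [0, 0, 0, 0, 0, 0, 1],
  ],
)

```text
clock: 20.9
position: [0.5401, -0.0896, 0.2546]
ee_rot: [-0.005, -0.171, 0.985, 0.002]
contact_force: [0.3, 0.8, -1.8]
width: 0.0104
gripper_force: 78.6
```

```bash
python3 -c "
from h import *
avg(2)
goto((.5422,-.0905,.1604),110)
a=optics.get_image('scene')[195:285,180:270,::-1];b=optics.get_image('top')[170:260,250:340,::-1]
o=np.hstack([cv2.resize(i,(400,400),interpolation=2) for i in (a,b)]);cv2.imwrite('pics/ret.png',np.clip(o*1.5,0,255).astype('uint8'))
"
```

```text
clk 21.0 P [ 0.5423 -0.09    0.2579] sd [0.0007 0.0001 0.0009] F [ 0.1321  0.2267 -1.9966]
yaw 109.70957059617217 tilt [0.1515 0.0955]
clk 21.0 pos [ 0.543  -0.0901  0.2588] yaw_y 109.72071773947428 tilt [0.0562 0.0282] w 0.01042238018745405 gf 78.60570788383484 F [ 0.585   0.4458 -1.9968] M [ 0.0377 -0.0064  0.0259]
shift cm [ 0.0766 -0.0132  9.8403] after-turn axes [ 0.0862 -0.0079  9.8403] turn deg [ 0.0284 -0.0562 -0.2793] q6 -2.205748540552956
```

View pics/ret.png

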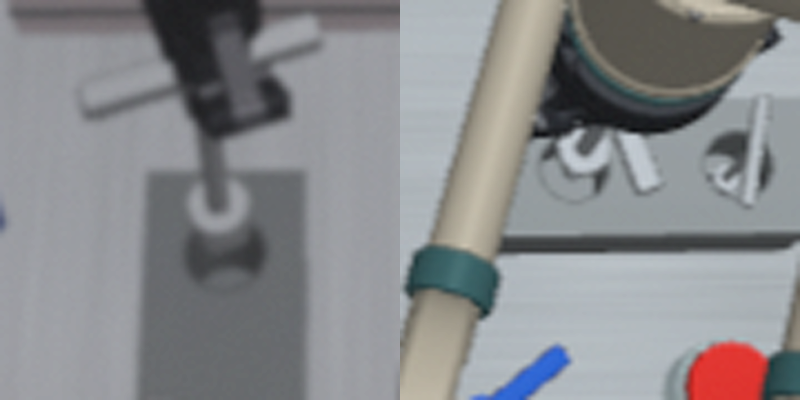

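The socket hangs over the empty hole: scene crop socket (217,205) against hole (226,250), which match once perspective is allowed for. The TCP is back at the original grasp xy, so I lower.

Emit:
servo_tool(
  increments=[
    [0, 0, 1, 0, 0, 0, 1],
    [0, 0, 1, 0, 0, 0, 1],
    [0, 0, 1, 0, 0, 0, 1],
    [0, 0, 1, 0, 0, 0, 1],
    [0, 0, 1, 0, 0, 0, 1],
  ],
)

```text
clock: 21.6
position: [0.543, -0.0897, 0.2078]
ee_rot: [-0.0, -0.172, 0.985, 0.0]
contact_force: [-0.7, 0.2, -2.9]
width: 0.0103
gripper_force: 78.7
```

Emit:
servo_tool(
  increments=[
    [0, 0, 1, 0, 0, 0, 1],
    [0, 0, 1, 0, 0, 0, 1],
    [0, 0, 1, 0, 0, 0, 1],
    [0, 0, 1, 0, 0, 0, 1],
    [0, 0, 0.4, 0, 0, 0, 1],
  ],
)

```text
clock: 22.1
position: [0.5426, -0.0896, 0.1635]
ee_rot: [-0.001, -0.172, 0.985, 0.0]
contact_force: [0.3, -0.2, -2.8]
width: 0.0105
gripper_force: 78.6
```

```bash
python3 -c "
from h import *
avg(2)
goto((.5425,-.09,.1604),110)"
```

```text
clk 22.2 P [ 0.5427 -0.0896  0.1638] sd [0.0001 0.     0.0003] F [-0.0078  0.2347 -2.6589]
yaw 109.79428557706791 tilt [0.0869 0.0704]
clk 22.2 pos [ 0.5429 -0.0897  0.1641] yaw_y 109.79519631397889 tilt [0.0678 0.0562] w 0.009904098807388762 gf 78.61278891563416 F [ 0.4178  0.0505 -2.4981] M [ 0.0205  0.002  -0.0041]
shift cm [ 0.0455 -0.0199  0.371 ] after-turn axes [ 0.046  -0.0193  0.371 ] turn deg [ 0.0563 -0.0677 -0.2048] q6 -2.2065339532163115
```

Emit:
servo_tool(
  increments=[
    [0, 0, 0.15, 0, 0, 0, 1],
    [0, 0, 0.1, 0, 0, 0, 1],
    [0, 0, 0.1, 0, 0, 0, 1],
    [0, 0, 0.05, 0, 0, 0, 1],
    [0, 0, 0, 0, 0, 0, 1],
  ],
)

```text
clock: 22.7
position: [0.5433, -0.0898, 0.161]
ee_rot: [0.0, -0.172, 0.985, -0.0]
contact_force: [-1.0, -0.4, -2.3]
width: 0.0106
gripper_force: 78.6
```

Emit:
servo_tool(
  increments=[
    [0, 0, 0.05, 0, 0, 0, 1],
    [0, 0, 0.05, 0, 0, 0, 1],
    [0, 0, 0, 0, 0, 0, 1],
    [0, 0, 0, 0, 0, 0, 1],
    [0, 0, 0, 0, 0, 0, 1],
  ],
)

```text
clock: 23.2
position: [0.5436, -0.0898, 0.1605]
ee_rot: [0.001, -0.172, 0.985, -0.0]
contact_force: [-0.2, 0.1, 3.7]
width: 0.0106
gripper_force: 79.4
```

On the floor (Fz reversed at the expected height), so I release and retreat straight up.

Emit:
servo_tool(
  increments=[
    [0, 0, 0, 0, 0, 0, 0.5],
    [0, 0, 0, 0, 0, 0, 0],
    [0, 0, 0, 0, 0, 0, -0.2],
    [0, 0, 0, 0, 0, 0, -0.4],
    [0, 0, 0, 0, 0, 0, -0.4],
  ],
  squeeze=20,
)

```text
clock: 23.7
position: [0.5433, -0.0898, 0.1598]
ee_rot: [-0.0, -0.172, 0.985, 0.0]
contact_force: [-0.3, -0.5, -0.8]
width: 0.0599
gripper_force: 0.0
```

Emit:
servo_tool(
  increments=[
    [0, 0, -0.5, 0, 0, 0, -0.4],
    [0, 0, -1, 0, 0, 0, -0.4],
    [0, 0, -2, 0, 0, 0, -0.4],
    [0, 0, -3, 0, 0, 0, -0.4],
    [0, 0, -4, 0, 0, 0, -0.4],
  ],
)

```text
clock: 24.2
position: [0.5424, -0.0895, 0.2654]
ee_rot: [-0.001, -0.172, 0.985, 0.001]
contact_force: [0.8, -0.1, -0.4]
width: 0.0596
gripper_force: 0.0
```

Emit:
servo_tool(
  increments=[
    [0, 2, -1, 0, 0, 0, -0.4],
    [0, 4, 0, 0, 0, 0, -0.4],
    [0, 4.5, 0, 0, 0, 0, -0.4],
    [0, 4.5, 0, 0, 0, 0, -0.4],
    [0, 2, 0, 0, 0, 0, -0.4],
  ],
)

```text
clock: 24.7
position: [0.4841, 0.0731, 0.2762]
ee_rot: [0.001, -0.173, 0.985, 0.001]
contact_force: [0.3, -0.0, -0.0]
width: 0.0598
gripper_force: 0.0
```

```bash
python3 -c "
from h import *
goto((.5425,-.09,.1604),110)
a=optics.get_image('scene')[75:345,140:320,::-1];b=optics.get_image('top')[140:275,110:390,::-1]
o=np.zeros((600,800,3),'uint8');o[:,:400]=cv2.resize(a,(400,600),interpolation=2);o[:193,400:]=cv2.resize(b,(400,193),interpolation=2)
o[200:500,400:]=cv2.resize(b[20:110,150:270],(400,300),interpolation=2)
cv2.imwrite('pics/end.png',np.clip(o*1.5,0,255).astype('uint8'))
"
```

```text
clk 24.7 pos [0.4841 0.0731 0.2762] yaw_y 109.92336920158884 tilt [-0.0814  0.0798] w 0.05981502338956902 gf 0.0 F [ 0.2917 -0.0353 -0.0078] M [-0.0253 -0.0374  0.0089]
shift cm [  0.0815 -17.3402  11.5577] after-turn axes [  0.0882 -17.324   11.5819] turn deg [ 0.0797  0.0815 -0.0767] q6 -1.9125104191862468
```

View pics/end.png

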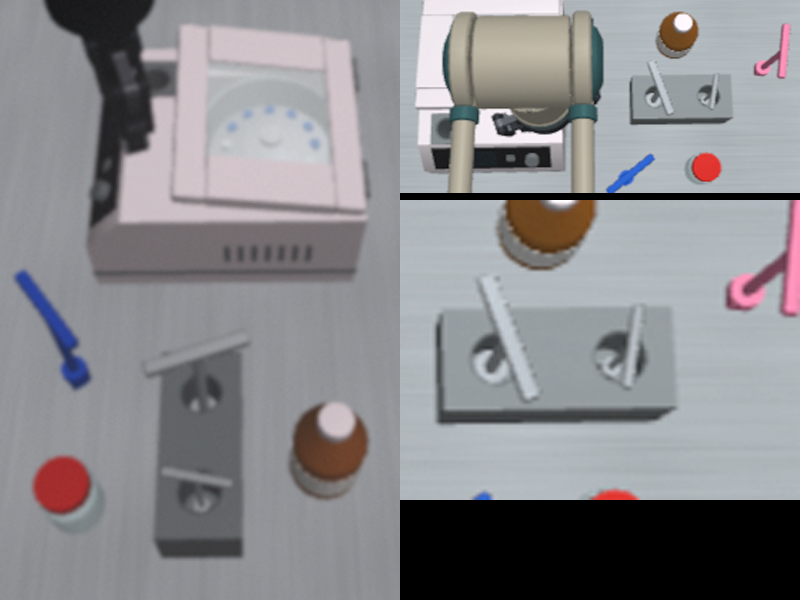

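The long key stands upright in its hole at crop (197,355). The small key, jar and bottle are unmoved, and the lid is ajar with its near front corner at crop (172,198). One quick check that the lid is fully up, then hand-in.

```bash
python3 -c "
from h import *
for a in (0,.10,.12,.138): print(a,proj('scene',(.697-.187*np.cos(a)-.0,.067,.146+.187*np.sin(a))))
print('obs shut 217.7,171; now',140+172/2.222,75+198/2.222)"
```

```text
0 [215.6774 170.3666]
0.1 [215.378  165.3065]
0.12 [215.426  164.2726]
0.138 [215.5009 163.3365]
obs shut 217.7,171; now 217.4077407740774 164.10891089108912
```

```bash
python3 -c "
from rig import manip
print(manip.sign_off())"
```

```text
the job is handed in; nothing more can be done
None
```

The job is handed in at about 25 s of the 64 s: the longer key turned the release to its stop, the lid stands ajar, and the key is back upright in its hole with nothing else moved.

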